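Shut down the stirring bank

ROBOT

A 6-joint arm with a two-finger parallel gripper is mounted at the origin on the work surface. World frame = base frame: x ahead of the robot, y to its left, z up, the work surface at z = 0. Lengths are in m, angles in rad, forces in N, time in s.
With the tool pointing down it reaches from about 0.275 to 0.875 m from the base axis. Payload 12.5 kg.
Tool frame: the origin (TCP) lies at the very end of the fingers, on their centre line; the grasp point (between the pads) lies 19 mm behind it; z points along the fingers, y is the line along which they close (so a half turn about z gives the same grasp; the last joint's range is limited). The gripper opens to 85 mm and grips with 20 to 120 N. Pads are 22 mm wide; open, the fingers measure 114 mm over their backs; the gripper's body (76 mm by 85 mm) begins 54 mm behind the grasp point. The pads swing forward as they close: fully open they stand 13 mm farther back than shut.
Start: joints at [1.121, 0.351, 1.652, -0, 1.139, -0.085], TCP at [0.196, 0.514, 0.231] pointing down, gripper open.
Joint ranges: [-2.75, 2.75], [-0.79, 2.1], [0.01, 2.65], [-1.57, 4.71], [0.07, 3.14], [-2.87, 2.87]. Speed limits (rad/s): [2.22, 2.22, 2.79, 3.14, 3.14, 3.14].

INTERFACE

Orientations are given as a 3x3 rotation matrix whose columns are the frame's x, y, z axes.
In Python, from bench import manip gives the robot as it stands. Calls block until the motion is done:
- manip.move_ptp(position, orientation): joint-space move of the TCP to a pose.
- manip.move_l(position, attitude=None, max_speed=0.15): straight line of the TCP; attitude=None keeps the orientation; max_speed is the mean speed in m/s.
- manip.move_j(angles): joint-space move.
- manip.set_gripper(opening, effort=None): opening from 0.0 (shut) to 1.0 (fully open); effort is the grip in N (None keeps the last); returns when the fingers have stopped.
- manip.dwell(seconds).
- manip.inverse_kinematics(position, orientation): joint angles nearest the present ones, or None.
- manip.grab_frame(name): name is "scene" or "top" or "wrist"; returns (picture, depth): 420x560x3 uint8, red, green, blue; 420x560 float32, m along the optical axis (not along the pixel's ray), 0 where there is no reading.
- manip.get_calibration(name): a dict with "camera_matrix" (3x3 intrinsics, pixels), "R" (3x3) and "t" (3): a world point X has camera coordinates R X + t. Camera axes: x right, y down, z forward; pixel columns grow to the right and rows downward; lengths in m; the calibration is good to about 2 mm. A picture is of the moment at which its call begins: read the wrist's pose just before it. get_calibration takes no time and is no camera call; for the wrist camera it gives the pose at the moment of the call.
A pose or a line that the arm cannot do raises manip.Unreachable and nothing moves.
- manip.sign_off(): hands the job in; it is judged then, once.
Trained networks look in the newest picture that a camera, given by its name, has taken for a name from the list of things; names that differ only in an ending like _2 or _b are one class to them, and where a whole thing is asked for, a point or a joint stands for the part that bears it (a point fixed in the world has none). Each returns a list of dicts, best first, with "confidence" (0 to 1); they miss things now and then, are a little off and sometimes report something else, mostly with a low value. They report only what shows in the picture. A call takes as long as a camera call.
- manip.look_for(camera, name): "at" ([x, y, z] in m, in world coordinates, good to about 4 mm: the middle of the surface that is visible of it).
Readings, each from a call of its own:
- manip.current_time(): time.
- manip.current_qpos(): joint angles.
- manip.current_joint_vel(): joint speeds.
- manip.current_joint_torque(): joint torques, N m.
- manip.current_ee_pos(): TCP position.
- manip.current_tcp_rot(): TCP orientation.
- manip.current_force(): force on the tool from outside, world axes, zero at the start.
- manip.current_ft_torque(): the same for the moment, N m.
- manip.current_grip_width(): opening from 0.0 (shut) to 1.0 (fully open).
- manip.current_grip_force(): force on a finger pad.
Only numpy, scipy, OpenCV 4.12 (cv2) and the standard library are available. Lean on these libraries where they do the work, as an engineer would, in place of code of your own. Each camera call takes 0.05 s, during which the arm holds its last target. There are 200 camera calls.

TASK

Clear the amber and the clear bottle off the switch bank, setting each gently and upright in a free (green-marked) cell of the bottle tray. Then switch off the five blue toggles in one finger drag along the bank, from the amber bottle's end towards the red toggle, without lifting away from the bank until all five are off. Leave the red toggle on, and do not disturb the stored bottles, the beaker, the flask, the wash bottle or the stand.

Things in the scene. Friction and masses are not known exactly. Their poses are not given: they have to be found in the camera images.
- bank: fixed switch bank: light-grey box 80 x 306 x 35 mm (x, y, z) on the bench; origin at the centre of its underside, z up. Six toggles in one row along its y axis on the centre line (x = 0) of its flat top, 35 mm up: blue toggle1 at y = +75 mm, then one every 32 mm to toggle5 at y = -53 mm; the red one at y = -123 mm. Bare landing from toggle1 to the +y end
- toggle1_root (a point): point on the bank's top under toggle1's hinge. Each toggle is a paddle 20 mm wide (bank x), 8 mm thick at its rounded tip, hinged 4 mm above the top about the bank's x axis, 26 mm from hinge to tip centre. On: leans 15 degrees towards the bank's +y, 33 mm high. Off: folded over towards -y, about 17 mm high, reaching 29 mm past its hinge
- toggle5_root (a point): same point of toggle5, the last blue one. Toggles move very lightly (under 1 N), drop by themselves to the nearer side once past upright, and need the space on their -y side free to fold. A fingertip dragged towards the bank's -y along the row, 18 to 26 mm above the bank's top, folds each toggle and passes over it
- red_toggle_root (a point): same point of the red toggle, 70 mm beyond toggle5
- toggle1 (a joint): blue toggle 1 of 5, counted from the bank's +y end: 0 = on (standing), 1.5 = off (folded towards the bank's -y), rad
- toggle2 (a joint): blue toggle 2 of 5, counted from the bank's +y end: 0 = on (standing), 1.5 = off (folded towards the bank's -y), rad
- toggle3 (a joint): blue toggle 3 of 5, counted from the bank's +y end: 0 = on (standing), 1.5 = off (folded towards the bank's -y), rad
- toggle4 (a joint): blue toggle 4 of 5, counted from the bank's +y end: 0 = on (standing), 1.5 = off (folded towards the bank's -y), rad
- toggle5 (a joint): blue toggle 5 of 5, counted from the bank's +y end: 0 = on (standing), 1.5 = off (folded towards the bank's -y), rad
- red_toggle (a joint): red toggle at the bank's -y end, to be left on: 0 = on (standing), 1.5 = off, rad
- amber_mid (a point): centre, half-way up, of the amber glass bottle with black cap: round, 44 mm diameter, 85 mm tall with its cap (straight sides for the lowest 52 mm, narrower above), about 0.14 kg, upright (z up). It stands on the bank's top, on the landing beside toggle1 (bank y about +125 mm)
- clear_mid (a point): centre, half-way up, of the clear bottle with orange cap: same shape and size as the amber one. It stands on the bank's top between toggle5 and the red toggle (bank y about -88 mm), where toggle5 would fold onto it
- tray: fixed white bottle tray 165 x 165 x 20 mm with 2 x 2 cells, each 77 x 77 mm inside, centred 40 mm from the tray's centre in x and y; floor 5 mm thick, walls and dividers 5 mm thick, 20 mm high in all; origin at the centre of its underside. Two cells hold stored bottles, two are free. Tray and bank change sides from start to start
- spot_a: green disc (54 mm diameter) painted on the floor of one free cell; origin at its centre, 5 mm above the bench
- spot_b: green disc on the floor of the other free cell; likewise
- stored1_mid (a point): centre, half-way up, of a green bottle with white cap standing in the tray, same shape as the others; to be left alone
- stored2_mid (a point): centre of the second green stored bottle in the tray; likewise
- stand: fixed retort stand behind the bank: base plate 80 x 110 x 12 mm, upright rod 12 mm in diameter to 270 mm above the bench, with a small clamp block (22 x 30 mm) 200 mm up; origin under the rod. Arm and load must pass clear of it
- beaker: empty glass beaker, 60 mm wide, 75 mm tall, in front of the bank; origin at the centre of its underside; to be left alone
- flask: conical glass flask, 74 mm wide, 110 mm tall, on the bench to the left; origin at the centre of its underside; to be left alone
- wash: white wash bottle, 60 mm wide, 150 mm tall, on the bench to the right; origin at the centre of its underside; to be left alone

How it is judged:
On the way, in this order (a step that is already met when the one before it is completed fails the run):
1. both bottles stand upright in the two free cells of the tray, all blue toggles still on ((horizontal distance between amber_mid and spot_a below 0.022 m or horizontal distance between amber_mid and spot_b below 0.022 m) and height (world z) of each of amber_mid, clear_mid below 0.053 m and angle between each of amber_mid, clear_mid's own z axis and vertical below 0.1 rad and linear speed of each of amber, clear below 0.03 m/s and (horizontal distance between clear_mid and spot_a below 0.022 m or horizontal distance between clear_mid and spot_b below 0.022 m) and value of joint each of toggle1, toggle2, toggle3, toggle4, toggle5 below 0.3 rad), for 0.2 s.
2. all five blue toggles are off, the red one on (value of joint each of toggle1, toggle2, toggle3, toggle4, toggle5 above 1.2 rad and value of joint red_toggle below 0.3 rad), for 0.2 s.
At the end, for the whole second after the job is handed in: The amber and the clear bottle stand at rest and upright (within 0.1 rad) on the floor of the two free cells (centre within 22 mm of a green disc's centre); toggle1 to toggle5 are off (each above 1.2 rad); the red toggle is on (below 0.3 rad) (all of step 2 and (horizontal distance between amber_mid and spot_a below 0.022 m or horizontal distance between amber_mid and spot_b below 0.022 m) and height (world z) of each of amber_mid, clear_mid below 0.053 m and angle between each of amber_mid, clear_mid's own z axis and vertical below 0.1 rad and linear speed of each of amber, clear below 0.03 m/s and (horizontal distance between clear_mid and spot_a below 0.022 m or horizontal distance between clear_mid and spot_b below 0.022 m)); the robot touches nothing.
It fails at once if the red toggle is knocked over (beyond 0.6 rad) (value of joint red_toggle above 0.6 rad).
It fails at once if the finger is lifted away from the bank (grasp point more than 120 mm above the bench) while some blue toggles are off and others still on (value of joint any of toggle1, toggle2, toggle3, toggle4, toggle5 above 0.9 rad and value of joint any of toggle1, toggle2, toggle3, toggle4, toggle5 below 0.4 rad and z of the grasp point in the frame of bank above 0.12 m).
It fails at once if the amber or clear bottle is tipped beyond 0.6 rad or slammed onto the tray (over 40 N) (angle between any of amber_mid, clear_mid's own z axis and vertical above 0.6 rad or contact force between any of amber, clear and tray above 40 N).
It fails at once if a stored bottle is shifted by more than 15 mm, or the beaker, flask or wash bottle by more than 25 mm (distance of any of stored1_mid, stored2_mid from where it was at the start of the episode above 0.015 m or distance of any of beaker, flask, wash from where it was at the start of the episode above 0.025 m).
It fails at once if the stand is struck (over 8 N) (contact force between stand and anything else above 8 N).
It also fails if it takes over 72 s, if anything falls off the work surface, if the arm or the gripper's body presses on something with over 40 N, if the wrist force passes 120 N, or if a joint passes its speed limit or range.

## Working session

There is one attempt and no reset: what is moved stays moved. The work goes in short steps, each a Python script; the robot and the scene stay as the last script left them, time stands still between calls to the robot, and variables do not carry over. Pictures are saved under pics/ and viewed, at most 10 in all, crops included, and the job is handed in when it is done.

```bash
mkdir -p pics; ls; python3 - <<'E'
from bench import manip as m
import cv2,numpy as np
for c in("scene","top"):
    p,d=m.grab_frame(c); cv2.imwrite(f"pics/{c}0.png",p[:,:,::-1]); np.savez(f"{c}0.npz",p=p,d=d)
    for n in ["bank","toggle1","red_toggle","amber_mid","clear_mid","tray","spot_a","stored1_mid","stand","beaker","flask","wash"]:
        print(c,n,[(np.round(r["at"],3).tolist(),round(r["confidence"],2)) for r in m.look_for(c,n)][:6])
E
```

```text
pics
scene bank [([0.577, -0.152, 0.038], 0.95), ([0.546, -0.246, 0.086], 0.44)]
scene toggle1 [([0.552, 0.18, 0.057], 0.61)]
scene red_toggle []
scene amber_mid [([0.602, -0.04, 0.085], 0.93)]
scene clear_mid [([0.545, -0.247, 0.086], 0.77)]
scene tray [([0.586, 0.146, 0.002], 0.94)]
scene spot_a [([0.615, 0.097, 0.002], 0.87), ([0.624, 0.178, 0.008], 0.86), ([0.584, 0.143, 0.003], 0.57)]
scene stored1_mid [([0.556, 0.183, 0.057], 0.93)]
scene stand [([0.691, -0.189, 0.011], 0.64)]
scene beaker [([0.446, -0.122, 0.051], 0.82)]
scene flask [([0.625, 0.458, 0.045], 0.8)]
scene wash [([0.55, -0.46, 0.084], 0.98)]
top bank [([0.555, -0.163, 0.032], 0.87)]
top toggle1 []
top red_toggle []
top amber_mid [([0.581, -0.049, 0.092], 0.52)]
top clear_mid [([0.529, -0.246, 0.093], 0.54)]
top tray [([0.575, 0.14, 0.002], 0.79)]
top spot_a [([0.618, 0.176, 0.007], 0.59), ([0.621, 0.096, 0.006], 0.44)]
top stored1_mid [([0.535, 0.177, 0.062], 0.44)]
top stand [([0.684, -0.191, 0.009], 0.81), ([0.62, 0.175, 0.01], 0.44)]
top beaker [([0.45, -0.127, 0.023], 0.52), ([0.526, -0.248, 0.094], 0.32)]
top flask [([0.601, 0.452, 0.048], 0.68), ([0.579, 0.136, -0.001], 0.6), ([0.558, -0.168, 0.035], 0.43), ([0.618, 0.177, 0.005], 0.35)]
top wash [([0.527, -0.456, 0.098], 0.75)]
```

View pics/scene0.png

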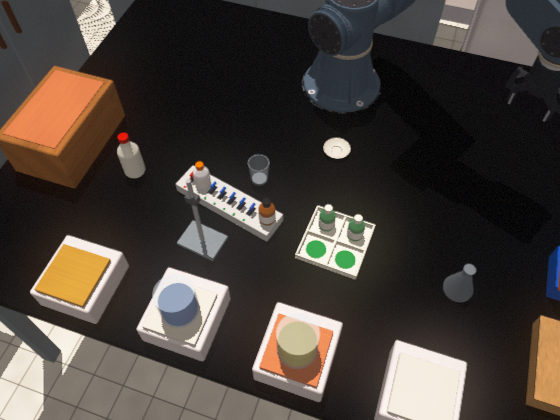

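View pics/top0.png

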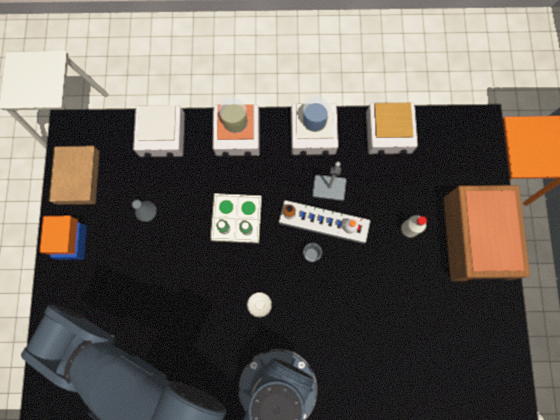

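```bash
cat > geo.py <<'E'
from bench import manip as m
import numpy as np,cv2
def cloud(c,f):
    z=np.load(f);k=m.get_calibration(c);K,R,t=[np.array(k[n],float) for n in("camera_matrix","R","t")]
    d=z["d"];v,u=np.indices(d.shape);C=np.stack([(u-K[0,2])/K[0,0]*d,(v-K[1,2])/K[1,1]*d,d],-1)
    X=(C-t.ravel())@R; X[d==0]=9
    return X,z["p"]
E
python3 - <<'E'
from geo import *
for c in("scene","top"):
    X,p=cloud(c,f"{c}0.npz"); hsv=cv2.cvtColor(p,cv2.COLOR_RGB2HSV); H,S,V=[hsv[...,i].astype(int) for i in range(3)]
    x,y,z=X[...,0],X[...,1],X[...,2]
    top=(abs(z-.035)<.006)&(x>.45)&(x<.7)&(y<.02)&(y>-.36)&(S<60)
    P=X[top][:,:2].astype(np.float32); r=cv2.minAreaRect(P); print(c,"bank",len(P),r, np.percentile(P,[1,99],axis=0).round(3).tolist())
    for n,mk in dict(blue=(abs(H-110)<15)&(S>120),green=(abs(H-60)<25)&(S>80)&(z<.02),orange=(abs(H-12)<8)&(S>150)&(z>.09),red=((H<6)|(H>174))&(S>120),).items():
        k,l,st,ce=cv2.connectedComponentsWithStats(mk.astype(np.uint8))
        for i in range(1,k):
            if st[i,4]>15:
                q=X[l==i]; q=q[q[:,0]<2]
                if len(q): print(n,ce[i].round(),st[i,4],np.median(q,0).round(3),q.min(0).round(3),q.max(0).round(3))
E
```

```text
scene bank 1907 ((0.5611066222190857, -0.16917718946933746), (0.2349132001399994, 0.2938494384288788), 20.26769256591797) [[0.468, -0.319], [0.632, -0.019]]
blue [213. 186.] 26 [ 0.551 -0.214  0.066] [ 0.539 -0.218  0.045] [ 0.56  -0.208  0.071]
blue [222. 190.] 18 [ 0.558 -0.182  0.066] [ 0.55  -0.187  0.05 ] [ 0.569 -0.179  0.07 ]
blue [232. 196.] 20 [ 0.565 -0.152  0.066] [ 0.554 -0.158  0.043] [ 0.574 -0.148  0.073]
blue [242. 201.] 20 [ 0.574 -0.121  0.067] [ 0.563 -0.124  0.048] [ 0.583 -0.117  0.07 ]
blue [252. 207.] 19 [ 0.582 -0.089  0.066] [ 0.571 -0.095  0.043] [ 0.591 -0.086  0.072]
blue [553. 274.] 595 [0.516 0.675 0.037] [ 0.395  0.671 -0.004] [0.565 0.707 0.067]
green [316. 249.] 270 [0.616 0.099 0.006] [ 0.59   0.074 -0.004] [0.642 0.125 0.013]
green [345. 259.] 281 [0.621 0.179 0.006] [ 0.595  0.154 -0.001] [0.647 0.204 0.015]
orange [ 57. 117.] 7441 [ 0.528 -0.674  0.15 ] [ 0.348 -0.801  0.09 ] [ 0.653 -0.595  0.161]
orange [199. 165.] 55 [ 0.537 -0.252  0.12 ] [ 0.528 -0.264  0.105] [ 0.547 -0.242  0.126]
orange [266. 209.] 101 [ 0.598 -0.043  0.096] [ 0.572 -0.063
[... 637 characters left out ...]
8.] 138 [0.618 0.1   0.007] [ 0.595  0.078 -0.003] [0.64  0.122 0.017]
orange [502. 189.] 154 [ 0.64  -0.741  0.15 ] [ 0.613 -0.792  0.14 ] [ 0.654 -0.67   0.164]
orange [482. 244.] 847 [ 0.412 -0.621  0.15 ] [ 0.353 -0.794  0.111] [ 0.652 -0.597  0.159]
orange [520. 224.] 192 [ 0.515 -0.785  0.151] [ 0.429 -0.796  0.143] [ 0.612 -0.766  0.164]
orange [289. 211.] 57 [ 0.582 -0.045  0.097] [ 0.571 -0.062  0.09 ] [ 0.602 -0.028  0.122]
orange [ 57. 234.] 1154 [0.51  0.718 0.12 ] [0.451 0.676 0.09 ] [0.572 0.77  0.132]
orange [352. 223.] 22 [ 0.535 -0.251  0.121] [ 0.529 -0.258  0.116] [ 0.543 -0.244  0.125]
red [422. 220.] 79 [ 0.538 -0.473  0.149] [ 0.523 -0.538 -0.005] [ 0.586 -0.458  0.157]
```

The scene view shows the bank from about (185,180) to (280,230), with amber at (267,212), clear at (201,178), and the stand at (200,235). The tray is at (337,240), with its green discs at (316,249) and (345,259). I'll go above the amber bottle and take one close look.

```bash
cat >> geo.py <<'E'
yaw=-np.arctan2(.24,.971)
def rot(a):
    c,s=np.cos(a),np.sin(a); return np.array([[-s,c,0],[c,s,0],[0,0,-1.]])
def pick(p,a):   # half turn with wrist nearest centre
    o=[(abs(q[5]),i) for i in(0,1) if (q:=m.inverse_kinematics(list(p),rot(a+i*np.pi))) is not None]
    return rot(a+min(o)[1]*np.pi)
E
python3 - <<'E'
from geo import *
p=[.555,-.11,.33]; R=pick(p,yaw); m.move_ptp(p,R); m.set_gripper(1.0,30)
k=m.get_calibration("wrist"); P,d=m.grab_frame("wrist"); np.savez("w0.npz",p=P,d=d); cv2.imwrite("pics/w0.png",P[:,:,::-1])
print(m.current_qpos(),m.current_time())
X,p=cloud("wrist","w0.npz"); hsv=cv2.cvtColor(p,cv2.COLOR_RGB2HSV); H,S,V=[hsv[...,i].astype(int) for i in range(3)]
z=X[...,2]
for n,mk in dict(blue=(abs(H-110)<15)&(S>120),red=((H<6)|(H>174))&(S>120)&(z<.08),cap=(z>.112)&(z<.13),green=(abs(H-60)<25)&(S>80)&(z<.02)).items():
    k,l,st,ce=cv2.connectedComponentsWithStats(mk.astype(np.uint8))
    for i in range(1,k):
        if st[i,4]>60:
            q=X[l==i]; q=q[q[:,0]<2]
            if len(q): print(n,ce[i].round(),st[i,4],np.median(q,0).round(3),np.percentile(q,2,0).round(3),np.percentile(q,98,0).round(3))
for n in["amber_mid","clear_mid","red_toggle","toggle1"]: print(n,[(np.round(r["at"],3).tolist(),round(r["confidence"],2)) for r in m.look_for("wrist",n)][:6])
E
```

```text
[-2.77456486e-01  2.99350996e-01  1.47764147e+00  8.73750970e-07
  1.36467926e+00 -3.55676595e-02] 4.1417
blue [299. 151.] 155 [ 0.58  -0.09   0.068] [ 0.57  -0.099  0.036] [ 0.591 -0.085  0.07 ]
blue [299. 178.] 150 [ 0.573 -0.12   0.068] [ 0.562 -0.132  0.035] [ 0.583 -0.115  0.07 ]
blue [298. 204.] 125 [ 0.565 -0.15   0.068] [ 0.554 -0.157  0.036] [ 0.575 -0.146  0.07 ]
blue [298. 229.] 116 [ 0.557 -0.181  0.068] [ 0.546 -0.188  0.038] [ 0.567 -0.176  0.07 ]
blue [297. 253.] 131 [ 0.55  -0.212  0.068] [ 0.541 -0.217  0.04 ] [ 0.559 -0.207  0.07 ]
cap [300. 109.] 414 [ 0.589 -0.045  0.121] [ 0.579 -0.055  0.119] [ 0.598 -0.036  0.122]
cap [424. 225.] 104 [ 0.686 -0.187  0.122] [ 0.683 -0.193  0.113] [ 0.693 -0.185  0.13 ]
cap [296. 307.] 298 [ 0.536 -0.25   0.12 ] [ 0.527 -0.261  0.113] [ 0.545 -0.242  0.122]
amber_mid [([0.585, -0.043, 0.094], 0.7), ([0.692, -0.186, 0.01], 0.36)]
clear_mid [([0.536, -0.243, 0.088], 0.56), ([0.547, -0.212, 0.068], 0.33)]
red_toggle []
toggle1 [([0.582, -0.092, 0.068], 0.73)]
```

View pics/w0.png

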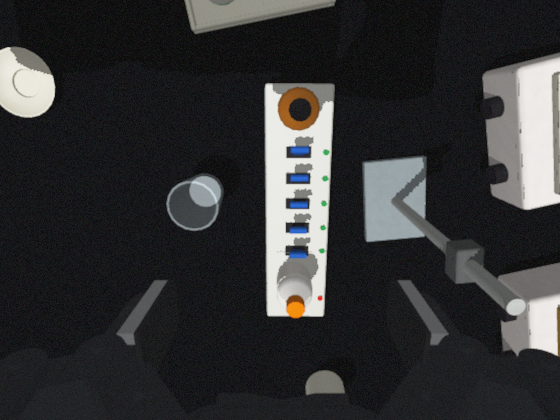

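The wrist view shows amber at (300,109), the five blue toggles in column ~298, the clear cap at (296,307), and the rod and clamp well to the right (~(465,260)). Picking amber next.

```bash
cat >> geo.py <<'E'
def transfer(b,s,a_place):
    R=pick([*b,.2],yaw)
    m.set_gripper(1.0,30)
    m.move_ptp([*b,.2],R); m.move_l([*b,.055],max_speed=.1)
    m.set_gripper(0.0,30); w=m.current_grip_width(); f=m.current_grip_force()
    print("grip",w,f)
    if w<.2: return False
    m.move_l([*b,.19],max_speed=.12)
    print("after lift",m.current_grip_width(),m.current_force())
    R2=pick([*s,.19],a_place); m.move_l([*s,.19],R2,max_speed=.15)
    m.move_l([*s,.06],max_speed=.1); m.move_l([*s,.0265],max_speed=.03); print("force",m.current_force())
    m.set_gripper(min(1,w+.2)); m.move_l([*s,.2],max_speed=.1)
    print(m.current_ee_pos(),m.current_time()); return True
E
python3 - <<'E'
from geo import *
print(transfer([.589,-.045],[.622,.179],np.pi/4-.06))
P,d=m.grab_frame("scene"); np.savez("s1.npz",p=P,d=d); cv2.imwrite("pics/s1.png",cv2.resize(P[140:300,160:400,::-1],None,fx=3,fy=3))
print(m.look_for("scene","amber_mid"))
E
```

```text
grip 0.5096949407641472 30.586899393238127
after lift 0.5083537878323389 [ 0.42688529 -0.20087706 -2.1811366 ]
force [ 0.39205889 -0.21945315 -1.95068011]
[0.62179785 0.17896394 0.19945811] 15.125
True
[{'at': [0.6336, 0.1805, 0.0566], 'confidence': 0.93}]
```

View pics/s1.png

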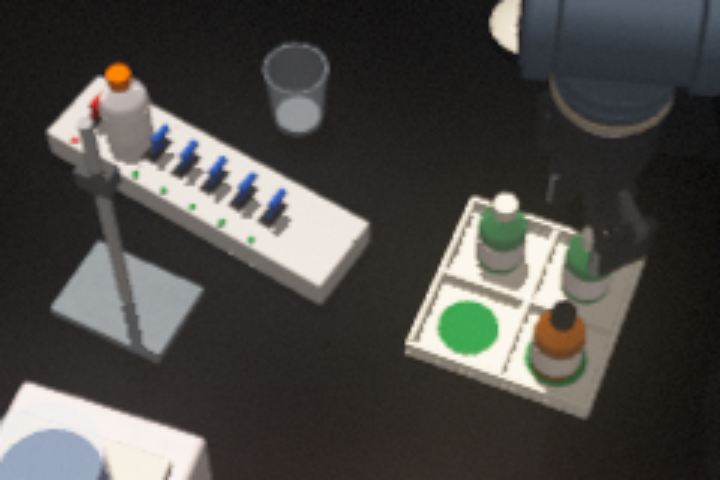

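Amber stands upright on its disc at crop pixel (557,345). The clear bottle is untouched at (125,110) and all the toggles are still on. Clear next.

```bash
python3 - <<'E'
from geo import *
print(transfer([.536,-.250],[.617,.099],np.pi/4-.06))
P,d=m.grab_frame("scene"); cv2.imwrite("pics/s2.png",cv2.resize(P[140:300,160:400,::-1],None,fx=3,fy=3))
print(m.look_for("scene","clear_mid"))
E
```

```text
grip 0.5081700326970342 30.68032067734748
after lift 0.5034368149407871 [ 0.56939077  0.10529075 -2.09956777]
force [-0.30954547  0.50491389 -2.00178506]
[0.61679039 0.09899632 0.19943735] 28.0083
True
[{'at': [0.6314, 0.1011, 0.058], 'confidence': 0.95}]
```

View pics/s2.png

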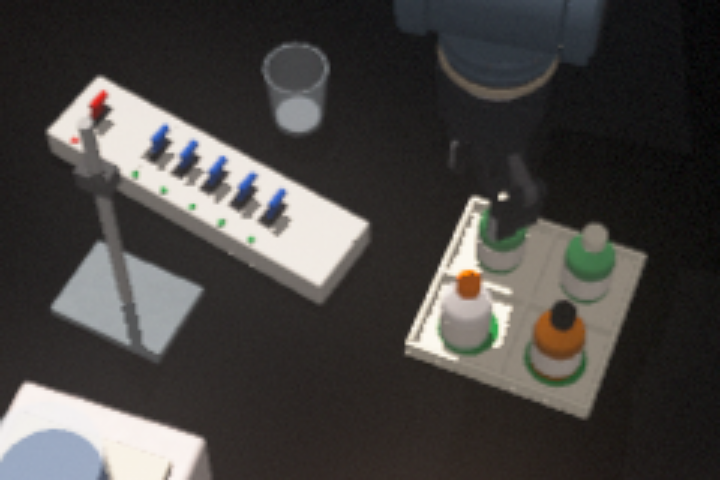

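Both bottles stand upright on their discs, at (467,320) and (557,345). All six toggles are on, so I'll do the drag now.

```bash
python3 - <<'E'
from geo import *
e=np.array([.239,.971]); A=np.array([.580,-.090])+.040*e; B=np.array([.580,-.090])-.155*e
m.set_gripper(0.0,30)
R=pick([*A,.2],yaw); m.move_l([*A,.2],R,max_speed=.15)
m.move_l([*A,.057],max_speed=.08); print(m.current_ee_pos(),m.current_force())
m.move_l([*B,.057],max_speed=.04); m.dwell(.5); print(m.current_ee_pos(),m.current_force(),m.current_time())
P,d=m.grab_frame("scene"); cv2.imwrite("pics/s3.png",cv2.resize(P[140:300,160:400,::-1],None,fx=3,fy=3))
E
```

```text
[ 0.58980321 -0.05120515  0.05738542] [ 0.07034392 -0.16155167 -0.45852043]
[ 0.54294963 -0.2404962   0.05700064] [ 0.99116177 -0.3026324  -0.62532998] 37.3333
```

View pics/s3.png

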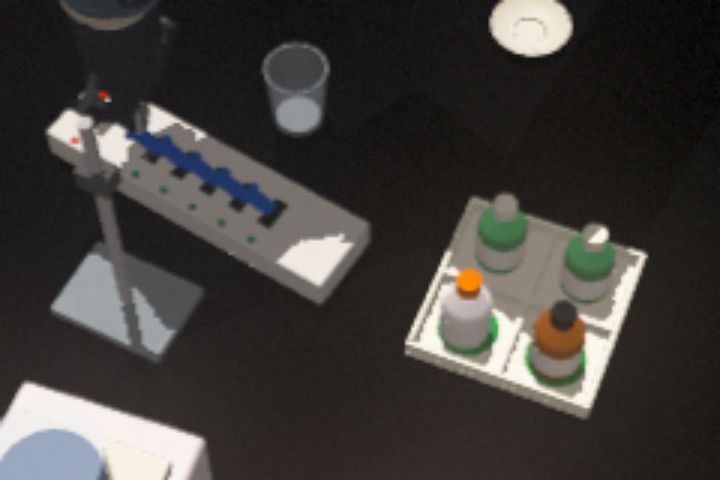

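The blue toggles all look folded, from (275,210) to (140,135), and red is standing at (100,97). Before lifting, I'll check the blue heights from depth.

```bash
python3 - <<'E'
from geo import *
def chk(f):
    P,d=m.grab_frame("scene"); np.savez(f,p=P,d=d); X,p=cloud("scene",f); h=cv2.cvtColor(p,cv2.COLOR_RGB2HSV).astype(int)
    q=X[(abs(h[...,0]-112)<15)&(h[...,1]>110)&(abs(X[...,0]-.56)<.08)&(abs(X[...,1]+.16)<.14)]
    print(len(q),np.percentile(q[:,2],[5,50,95,100]).round(3),"y",q[:,1].min().round(3),q[:,1].max().round(3)); return q
q=chk("s4.npz"); n5=q[(q[:,1]<-.21)]; print("t5",len(n5),n5[:,2].max())
if np.percentile(q[:,2],95)<.06:
    x,y,_=m.current_ee_pos(); m.move_l([x,y,.3],max_speed=.12); m.dwell(.3)
    q=chk("s5.npz"); P=np.load("s5.npz")["p"]; cv2.imwrite("pics/s5.png",cv2.resize(P[140:300,160:400,::-1],None,fx=3,fy=3))
E
```

```text
280 [0.039 0.047 0.054 0.066] y -0.244 -0.095
t5 53 0.06643658069157043
289 [0.04  0.047 0.054 0.058] y -0.248 -0.095
```

View pics/s5.png

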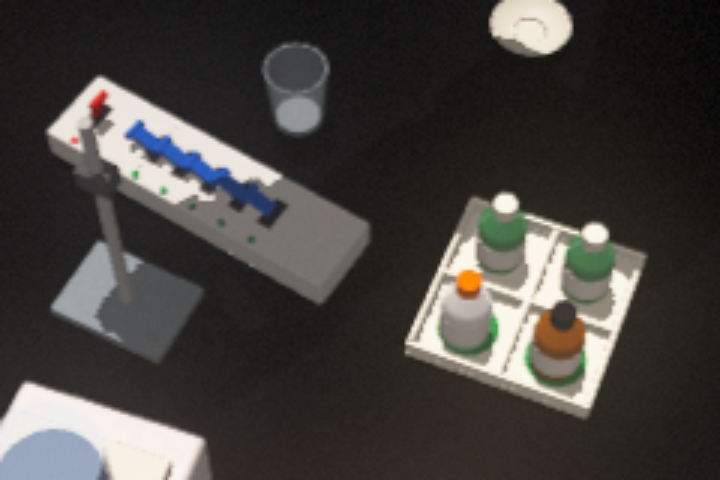

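All five blue toggles are folded, the red one is standing at (98,103), and all four bottles are upright.

```bash
python3 -c "
from bench import manip as m
print(m.sign_off(), m.current_time())"
```

```text
the job is handed in; nothing more can be done
the job is handed in; nothing more can be done
```

The job is handed in, but the sign-off gave no verdict; in the last picture the amber and clear bottles stood upright on the green discs, all five blue toggles were off after one drag, and the red one was still on.

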